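Register a brass bar against the stops of a measuring stage

TASK

Register the brass bar on the black measuring stage: first push its long side flat against the aluminium fence, then slide it along the fence until its end meets the blue end stop. Leave it lying flat in that corner, touching both, and leave the steel bar where it lies.

Things in the scene. Friction and masses are not known exactly. Their poses are not given: they have to be found in the camera images.
- brass_bar_center (a point): Centre (half-way up, 11 mm above the plate) of the loose yellow brass bar, a plain block 80 mm long, 34 mm wide and 22 mm high, about 0.5 kg, two dark round marks on top. It starts lying flat on the black plate, askew and clear of the fence and end stop. Site x runs along its length, y across its width, z up.
- steel_bar_center (a point): Centre (half-way up) of the loose grey steel bar of the same shape and size (80 x 34 x 22 mm), also lying on the plate at about the same distance from the fence, to the left or right of the brass bar; a bystander to be left alone. Site x along its length, y across its width, z up.
- fence: Fixed, rigid aluminium fence on the far side of the black stage plate: 270 mm long, 15 thick, 14 high. Origin: on its inner face (where the bar goes), mid-length, at the plate's top surface, 50 mm above the bench. x: level, from the plate square into the fence; y: along it towards the end stop; z up. The plate (200 x 320 mm, reaching 170 mm from the face in -x) is flat; the whole stage varies in place and yaw.
- end_stop: Fixed, rigid blue end stop at the fence's +y end, square to it: 80 mm long, 15 thick, 14 high. Origin: on its inner face (which the bar's end meets), at the plate's top surface, 45 mm from the fence's inner face; the inside corner is thus 45 mm along +x. Axes parallel to the fence's: x towards the fence, y from the plate into the stop, z up.

How it is judged (in metres and radians):
On the way, in this order (a step that is already met when the one before it is completed fails the run):
1. the brass bar's long side is pressed flat against the fence (touching, within 10 degrees) (x of brass_bar_center in the frame of fence between -0.027 and -0.012 m and angle between the x axis of brass_bar_center and the y axis of fence, either way round below 0.175 rad and z of brass_bar_center in the frame of fence below 0.016 m and contact force between brass_bar and fence above 0.5 N), for 0.1 s.
2. still along the fence, the bar's end is pressed against the end stop (x of brass_bar_center in the frame of fence between -0.027 and -0.012 m and angle between the x axis of brass_bar_center and the y axis of fence, either way round below 0.175 rad and z of brass_bar_center in the frame of fence below 0.016 m and y of brass_bar_center in the frame of end_stop between -0.05 and -0.034 m and contact force between brass_bar and end_stop above 0.5 N), for 0.1 s.
At the end, for the whole second after the job is handed in: The brass bar lies flat and at rest on the plate, its long side within 10 mm of the fence's face and within 10 degrees of parallel to it, its end within 10 mm of the end stop's face; the steel bar is within 20 mm of where it started (x of brass_bar_center in the frame of fence between -0.027 and -0.012 m and angle between the x axis of brass_bar_center and the y axis of fence, either way round below 0.175 rad and z of brass_bar_center in the frame of fence below 0.016 m and y of brass_bar_center in the frame of end_stop between -0.05 and -0.034 m and angle between brass_bar_center's own z axis and vertical below 0.1 rad and linear speed of brass_bar below 0.02 m/s and distance of steel_bar_center from where it was at the start of the episode below 0.02 m); the robot touches nothing.
It fails at once if the steel bar is shoved away (more than 20 mm) (distance of steel_bar_center from where it was at the start of the episode above 0.02 m).
It also fails if it takes over 48 s, if anything falls off the work surface, if the arm or the gripper's body presses on something with over 40 N, if the wrist force passes 120 N, or if a joint passes its speed limit or range.

ROBOT

A 7-joint arm with a two-finger parallel gripper is mounted at the origin on the work surface. World frame = base frame: x ahead of the robot, y to its left, z up, the work surface at z = 0. Lengths are in m, angles in degrees, forces in N, time in s.
With the tool pointing down it reaches from about 0.425 to 0.875 m from the base axis. Payload 4.7 kg.
Tool frame: the origin (TCP) lies on the centre line of the jaws, within the pads' length; the fingertips stand 25 mm ahead of it and the grasp point (between the pads) lies 6 mm ahead of it; z points along the fingers, y is the direction in which the jaws open and shut (so a half turn about z gives the same grasp; the last joint's range is limited). The gripper opens to 87 mm and grips with 3 to 60 N. Pads are 19 mm wide; open, the fingers measure 117 mm over their backs; the gripper's body (75 mm by 190 mm) begins 51 mm behind the grasp point.
Start: joints at [69.104, 18.392, -4.016, 83.108, 1.295, 78.541, -3.26], TCP at [0.24, -0.604, 0.248] pointing down, gripper open.
Joint ranges: [-163.93, 163.93], [-17.29, 119.83], [-79.2, 71.16], [3.27, 140.29], [-89.18, 269.18], [5.43, 117.66], [-154.24, 154.24]. Speed limits (degrees/s): [147.25, 147.25, 180, 180, 180, 180, 180].

INTERFACE

Orientations are given as [roll, pitch, yaw] about the fixed x, y, z axes, in that order (R = Rz(yaw) Ry(pitch) Rx(roll)).
In Python, from cell import env gives the robot as it stands.
- The arm moves only by the shell command python3 -m creep 'ROWS' [OPENING] [FORCE]. ROWS is JSON, a list of rows, each an object of numbers: "tx", "ty", "tz": the shift along the tool's x, y, z in m; "rx", "ry", "rz": the turn, a rotation vector about the tool's x, y, z in degrees. In form: [{"tx": .., "ty": .., "tz": .., "rx": .., "ry": .., "rz": ..}, ...]. A call has 1 to 20 rows; each row shifts and turns the commanded pose from where the row before left it, along the tool's axes as they then stand; what a row does not reach is not made up. A row lasts 1/8 s, in which the tool goes at most 62.5 mm and 10.7 degrees, less where a joint would pass 70% of its speed; a pose out of reach is approached as far as the arm can. A call is refused whole if a number of a shift passes 0.0625 or a number of a turn 10.7, either way. A call with a gripper value outside its range is refused whole. OPENING is the finger opening in m, from 0 to 0.087, set as the call begins (- or left out, the last holds). The fingers move at their own pace and stop on an object; FORCE is the grip in N (left out, the last holds). Time passes only in rows, so rows that do not move let the fingers close. It gives the time, the measured TCP pose, the force and the opening at its end, in the units of the state.
- env.get_obs(): the state, without advancing time (a new reading comes with each control period).
- env.read_camera(name): name is "side" or "top" or "wrist"; returns a dict with "pixels" (480x640x3 uint8, red, green, blue), "intrinsics" (3x3 intrinsics, pixels), "R" (3x3) and "t" (3): a world point X has camera coordinates R X + t. Camera axes: x right, y down, z forward; pixel columns grow to the right and rows downward; lengths in m; the calibration is good to about 2 mm. A picture is of the moment at which its call begins. There is no depth.
- env.sign_off(): hands the job in, once; it reports no verdict.
The state is a dict: "time_s": time; "qpos": joint angles; "joint_velocities": joint speeds; "effort": joint torques, N m; "tool_pos": TCP position; "tool_rot": TCP orientation; "force": force on the tool from outside, world axes, zero at the start; "wrist_torque": the same for the moment, N m; "grip_width": finger opening in m.
Only numpy, scipy, OpenCV 4.12 (cv2) and the standard library are available. Lean on these libraries where they do the work, as an engineer would, in place of code of your own. Each camera call takes 0.05 s, during which the arm holds its last target.

## Working session

There is one attempt and no reset: what is moved stays moved. The work goes in short steps, Python scripts to look and compute and a shell command to move; the robot and the scene stay as the last step left them, time stands still between calls to the robot, and variables do not carry over. Pictures are saved under pics/ and viewed, and the job is handed in when it is done.

```bash
ls; mkdir -p pics
python3 - <<'E'
from cell import env
import cv2
o=env.get_obs(); print({k:(v if not hasattr(v,'round') else v) for k,v in o.items()})
for n in ["side","top"]:
    c=env.read_camera(n); cv2.imwrite(f"pics/{n}0.png",c["pixels"][:,:,::-1]); print(n,c["intrinsics"],c["R"],c["t"])
E
```

```text
pics
{'time_s': 0.0, 'qpos': array([69.10602162, 18.43960181, -4.01607542, 83.17436836,  1.29775485,
       78.54044139, -3.25972741]), 'joint_velocities': array([ 0.11682142,  0.01307565, -0.18165992, -0.13857154,  0.07711024,
       -0.01103775,  0.02495099]), 'effort': array([ 2.04878597e-04, -4.91291034e+01, -4.03916622e-01, -3.12524307e+01,
       -6.41044183e-02,  4.38024988e-02,  1.55688845e-04]), 'tool_pos': array([ 0.2401155 , -0.60348572,  0.24646009]), 'tool_rot': array([-1.79890986e+02,  8.23000282e-03,  2.17050627e+01]), 'force': array([-0.31633734, -0.18557483, -0.12328955]), 'wrist_torque': array([ 0.05758562,  0.02190191, -0.04403254]), 'grip_width': 0.08721991610872162}
side [[596.57090251   0.         323.7115701 ]
 [  0.         596.57090251 234.0204688 ]
 [  0.           0.           1.        ]] [[-0.74609185 -0.66583444  0.00338393]
 [-0.48142048  0.53592444 -0.69355556]
 [ 0.45997964 -0.51908525 -0.72039519]] [0.47139829 0.33809832 0.52297568]
top [[507.2005049    0.         315.53890785]
 [  0.         507.2005049  235.60485583]
 [  0.           0.           1.        ]] [[ 6.90281050e-04 -9.99881125e-01 -1.54032386e-02]
 [-9.94699364e-01  8.97276782e-04 -1.02822028e-01]
 [ 1.02823626e-01  1.53925678e-02 -9.94580500e-01]] [0.03227922 0.58354862 0.67919023]
```

View pics/side0.png

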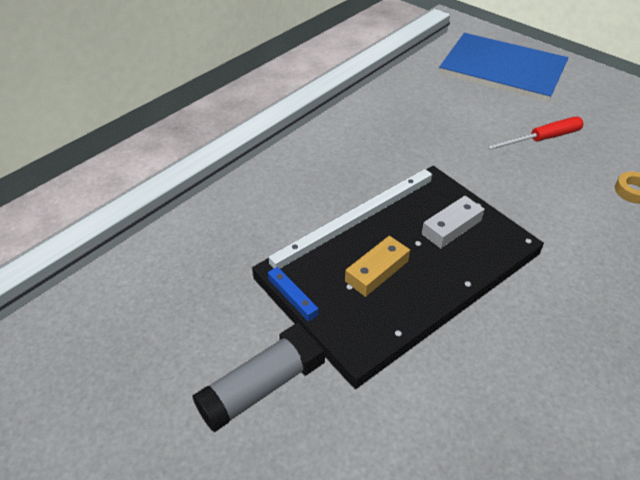

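View pics/top0.png

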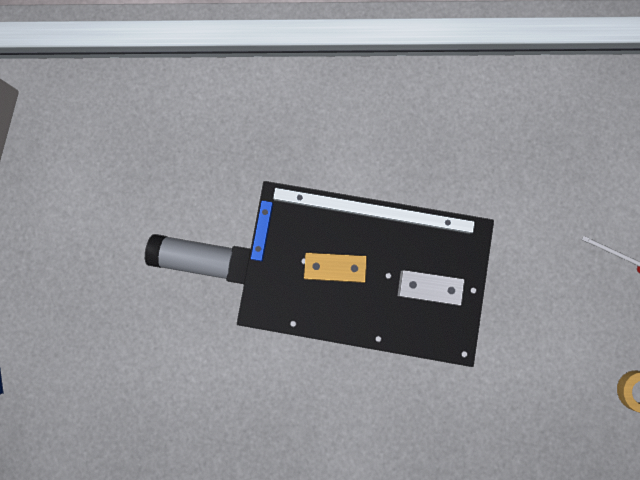

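Side view: blue stop at about (293,292), fence from (275,262) to (430,175), brass at (378,265), steel at (453,220). Top view: brass at (335,267), steel at (431,287), blue stop at (261,230), fence from (275,193) to (473,228). Steel lies on the side away from the stop.

```bash
cat > h.py <<'E'
import numpy as np, cv2
from cell import env
def ray(c,uv):
    d=np.linalg.inv(c["intrinsics"])@np.array([uv[0],uv[1],1.]); R=np.array(c["R"])
    return -R.T@np.array(c["t"]), R.T@d
def onz(c,uv,z):
    o,d=ray(c,uv); return o+d*(z-o[2])/d[2]
def tri(c1,u1,c2,u2):
    a,d=ray(c1,u1); b,e=ray(c2,u2)
    s=np.linalg.lstsq(np.stack([d,-e],1),b-a,rcond=None)[0]
    p,q=a+d*s[0],b+e*s[1]; return (p+q)/2,np.linalg.norm(p-q)
def blob(m,lo=150):
    cs,_=cv2.findContours(m.astype(np.uint8),cv2.RETR_EXTERNAL,cv2.CHAIN_APPROX_NONE)
    return [k for k in cs if cv2.contourArea(k)>lo]
def masks(px):
    h=cv2.cvtColor(px,cv2.COLOR_RGB2HSV); H,S,V=[h[...,i] for i in range(3)]
    return dict(brass=(H>12)&(H<30)&(S>90)&(V>60),blue=(H>105)&(H<125)&(S>150)&(V>80),
                light=(S<40)&(V>165))
E
python3 - <<'E'
from h import *
for n in ["top","side"]:
    c=env.read_camera(n); 
    for k,m in masks(c["pixels"]).items():
        for b in blob(m):
            r=cv2.minAreaRect(b); print(n,k,cv2.contourArea(b),np.round(cv2.boxPoints(r),1).tolist())
    g=cv2.resize(c["pixels"][170:380,230:510] if n=="top" else c["pixels"][150:400,240:560],None,fx=2.5,fy=2.5,interpolation=cv2.INTER_CUBIC)
    cv2.imwrite(f"pics/{n}_z.png",g[:,:,::-1])
E
```

```text
top brass 553.5 [[617.0, 371.0], [639.0, 371.0], [639.0, 412.0], [617.0, 412.0]]
top brass 1600.0 [[303.29998779296875, 279.20001220703125], [304.70001220703125, 251.89999389648438], [366.6000061035156, 255.10000610351562], [365.20001220703125, 282.3999938964844]]
top blue 642.0 [[249.89999389648438, 258.8999938964844], [260.8999938964844, 199.89999389648438], [272.6000061035156, 202.0], [261.70001220703125, 261.0]]
top light 405.5 [[468.6000061035156, 376.79998779296875], [479.6000061035156, 326.29998779296875], [503.3999938964844, 331.3999938964844], [492.3999938964844, 382.0]]
top light 4109.0 [[152.8000030517578, 373.3999938964844], [165.6999969482422, 294.20001220703125], [330.3999938964844, 321.0], [317.5, 400.20001220703125]]
top light 1487.5 [[399.1000061035156, 295.29998779296875], [402.8999938964844, 270.0], [463.79998779296875, 279.1000061035156], [460.0, 304.3999938964844]]
top light 211.0 [[158.8000030517578, 253.0], [159.89999389648438, 247.8000030517578], [221.0, 260.8999938964844], [219.89999389648438, 266.1000061035156]]
top light 152.5 [[581.5999755859375, 239.0], [
[... 2389 characters left out ...]
9969482422]]
side light 9203.0 [[-11.600000381469727, 275.1000061035156], [439.0, -2.200000047683716], [451.0, 17.200000762939453], [0.30000001192092896, 294.6000061035156]]
side light 5736.0 [[458.0, 0.0], [639.0, 0.0], [639.0, 64.0], [458.0, 64.0]]
side light 16834.0 [[-24.700000762939453, 222.39999389648438], [394.1000061035156, -26.200000762939453], [419.3999938964844, 16.299999237060547], [0.6000000238418579, 264.8999938964844]]
side light 411.5 [[282.0, 11.0], [335.20001220703125, -15.600000381469727], [343.20001220703125, 0.4000000059604645], [290.0, 27.0]]
side light 14807.5 [[-38.0, 102.4000015258789], [212.1999969482422, -27.0], [250.6999969482422, 47.5], [0.5, 176.89999389648438]]
```

View pics/top_z.png

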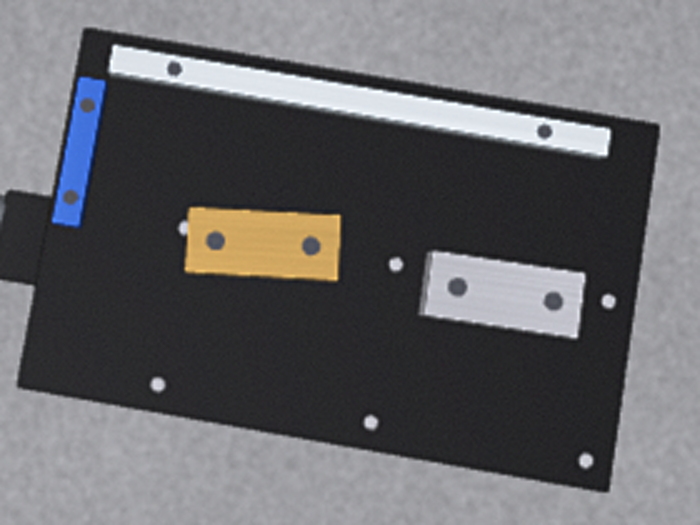

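View pics/side_z.png

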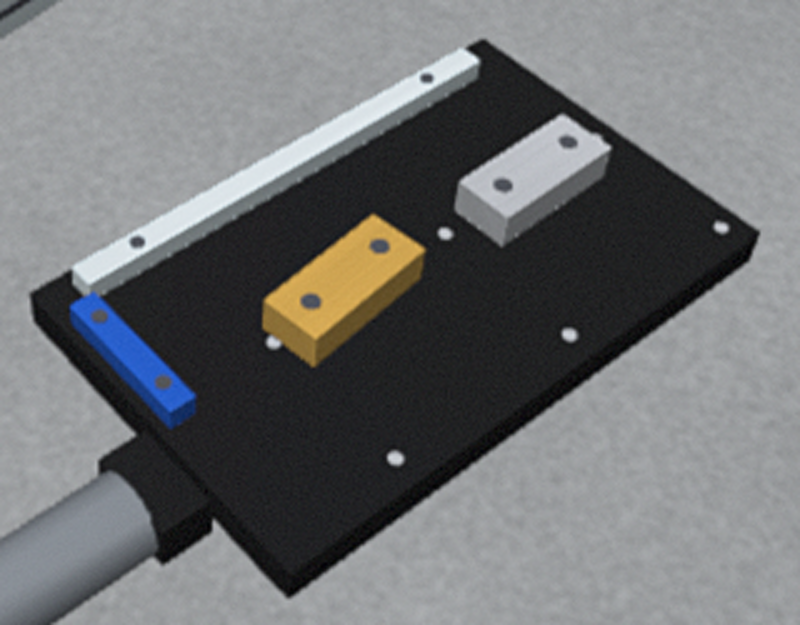

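The zooms show every mark clearly. I'll triangulate them.

Run:
```python
from h import *
T=env.read_camera("top");S=env.read_camera("side")
t=lambda p:((p[0]+.5)/2.5-.5+230,(p[1]+.5)/2.5-.5+170)
s=lambda p:((p[0]+.5)/2.5-.5+240,(p[1]+.5)/2.5-.5+150)
M=dict(f1=((174,68),(137,242)),f2=((544,131),(427,78)),b1=((87,105),(100,317)),b2=((70,197),(163,382)),
br1=((215,240),(311,301)),br2=((311,245),(380,246)),st1=((457,287),(503,185)),st2=((553,301),(568,142)),
d1=((395,264),(445,234)),d2=((157,384),(395,458)),d3=((370,422),(570,335)),d4=((585,460),(721,227)))
P={}
for k,(a,b) in M.items():
    P[k],e=tri(T,t(a),S,s(b)); print(k,P[k].round(4),round(e*1e3,1))
yf=(P['f1']-P['f2'])[:2]; yf/=np.linalg.norm(yf); xf=np.array([yf[1],-yf[0]])
print("fence y ang",np.degrees(np.arctan2(yf[1],yf[0])),"x ang",np.degrees(np.arctan2(xf[1],xf[0])))
# inner face: fence marks are at mid-thickness
o=(P['f1']+P['f2'])[:2]/2-0.0075*xf
sy=((P['b1']+P['b2'])[:2]/2-o)@yf-0.0075
print("o",o,"stop face y",sy,"blue x",[(P[k][:2]-o)@xf for k in('b1','b2')])
for n in('br','st'):
    c=(P[n+'1']+P[n+'2'])[:2]/2-o; d=(P[n+'1']-P[n+'2'])[:2]
    print(n,"x",c@xf,"y",c@yf,"ang",np.degrees(np.arctan2(-(d@xf),d@yf)))
ob=env.get_obs()['tool_pos'][:2]-o; print("tcp x,y",ob@xf,ob@yf)
# edge check: inner top edge of fence in top image
for a in((110,72),(609,157)): 
    p=onz(T,t(a),.064)[:2]-o; print("edge",p@xf,p@yf)
for a in((186,208),(340,213),(338,280),(185,272)): 
    p=onz(T,t(a),.072)[:2]-o; print("brass corner",p@xf,p@yf)
```

```text
f1 [0.6321 0.0536 0.0678] 0.9
f2 [ 0.5979 -0.1423  0.068 ] 1.1
b1 [0.6121 0.1    0.0674] 0.7
b2 [0.5631 0.1085 0.0683] 1.3
br1 [0.5399 0.0315 0.0759] 0.9
br2 [ 0.5373 -0.0184  0.0756] 0.8
st1 [ 0.5159 -0.0934  0.0759] 1.6
st2 [ 0.5087 -0.1427  0.0757] 1.5
d1 [ 0.5281 -0.0644  0.0539] 1.2
d2 [0.4646 0.0627 0.0544] 1.4
d3 [ 0.4448 -0.0501  0.0541] 1.2
d4 [ 0.4255 -0.1625  0.0546] 1.3
fence y ang 80.12354866623822 x ang -9.876451333761784
o [ 0.6076041  -0.04306541] stop face y 0.13416569403545392 blue x [np.float64(-0.020090013850125134), np.float64(-0.0698614517752781)]
br x -0.07652455877226051 y 0.037052993341037434 ang 6.871457834184716
st x -0.08103152700751493 y -0.09020779051141449 ang 1.563828278527758
tcp x,y -0.2657243274878345 -0.6154368555506506
edge -0.00015788154278906116 0.13298112583651095
edge -0.00015352181704957562 -0.1365964535554842
brass corner -0.06577713640939954 0.0795308555038441
brass corner -0.0545508319239099 -0.0004171903176111881
brass corner -0.08921250845198363 -0.005060332651568751
brass corner -0.09883033677176366 0.07420408587997883
```

```bash
python3 -m creep '[{"rz":10.5},{"rz":10.5},{"rz":10.5},{"tx":0.008,"ty":-0.038},{"tx":0.008,"ty":-0.038},{"tx":0.008,"ty":-0.038},{"tx":0.008,"ty":-0.038},{"tx":0.008,"ty":-0.038},{"tx":0.008,"ty":-0.038},{"tx":0.008,"ty":-0.038},{"tx":0.008,"ty":-0.038},{"tx":0.008,"ty":-0.038},{"tx":0.008,"ty":-0.038},{"tx":0.008,"ty":-0.038},{"tx":0.008,"ty":-0.038},{"tx":0.008,"ty":-0.038},{"tx":0.008,"ty":-0.038},{"tx":0.008,"ty":-0.038},{},{}]' 0.03 30
cat >> h.py <<'E'
O=np.array([.6076,-.0431]);A=np.radians(-9.88);XF=np.array([np.cos(A),np.sin(A)]);YF=np.array([-np.sin(A),np.cos(A)])
def ff(p): p=np.asarray(p)[:2]-O; return np.round([p@XF,p@YF],4)
E
python3 - <<'E'
from h import *
o=env.get_obs(); print(o['time_s'],ff(o['tool_pos']),o['tool_pos'],o['tool_rot'],o['force'],o['grip_width'])
E
```

```text
0.3 [-0.2657 -0.6154] [ 0.24025552 -0.60380328  0.24721225] [-1.79965820e+02  3.97347476e-03  2.17029870e+01] [ 0.208796   -0.48260731  0.7583705 ] 0.0868683138259869$[0]: bad value
```

Rows seem to need all six keys.

```bash
python3 -m creep '[{"tx":0,"ty":0,"tz":0,"rx":0,"ry":0,"rz":10.5},{"tx":0,"ty":0,"tz":0,"rx":0,"ry":0,"rz":10.5},{"tx":0,"ty":0,"tz":0,"rx":0,"ry":0,"rz":10.5},{"tx":0.008,"ty":-0.038,"tz":0,"rx":0,"ry":0,"rz":0},{"tx":0.008,"ty":-0.038,"tz":0,"rx":0,"ry":0,"rz":0},{"tx":0.008,"ty":-0.038,"tz":0,"rx":0,"ry":0,"rz":0},{"tx":0.008,"ty":-0.038,"tz":0,"rx":0,"ry":0,"rz":0},{"tx":0.008,"ty":-0.038,"tz":0,"rx":0,"ry":0,"rz":0},{"tx":0.008,"ty":-0.038,"tz":0,"rx":0,"ry":0,"rz":0},{"tx":0.008,"ty":-0.038,"tz":0,"rx":0,"ry":0,"rz":0},{"tx":0.008,"ty":-0.038,"tz":0,"rx":0,"ry":0,"rz":0},{"tx":0.008,"ty":-0.038,"tz":0,"rx":0,"ry":0,"rz":0},{"tx":0.008,"ty":-0.038,"tz":0,"rx":0,"ry":0,"rz":0},{"tx":0.008,"ty":-0.038,"tz":0,"rx":0,"ry":0,"rz":0},{"tx":0.008,"ty":-0.038,"tz":0,"rx":0,"ry":0,"rz":0},{"tx":0.008,"ty":-0.038,"tz":0,"rx":0,"ry":0,"rz":0},{"tx":0.008,"ty":-0.038,"tz":0,"rx":0,"ry":0,"rz":0},{"tx":0.008,"ty":-0.038,"tz":0,"rx":0,"ry":0,"rz":0},{"tx":0.008,"ty":-0.038,"tz":0,"rx":0,"ry":0,"rz":0},{"tx":0,"ty":0,"tz":0,"rx":0,"ry":0,"rz":0}]' 0.03 30
python3 - <<'E'
from h import *
o=env.get_obs(); print(o['time_s'],ff(o['tool_pos']),o['tool_pos'],o['tool_rot'],o['force'],o['grip_width'])
E
```

```text
time_s: 2.8
tool_pos: [0.4706, -0.0231, 0.2478]
tool_rot: [-179.9, -0.0, -9.4]
force: [-0.9, -0.7, 0.8]
grip_width: 0.0297
2.8 [-0.1384 -0.0038] [ 0.47058016 -0.02309071  0.24779426] [-1.79940619e+02 -3.31612091e-02 -9.44070659e+00] [-0.87660835 -0.72706751  0.81062503] 0.029674210081266507
```

```bash
python3 -m creep '[{"tx":0.002,"ty":-0.02,"tz":0.02,"rx":0,"ry":0,"rz":0.4},{"tx":0.001,"ty":-0.021,"tz":0.03,"rx":0,"ry":0,"rz":0},{"tx":0,"ty":0,"tz":0.03,"rx":0,"ry":0,"rz":0},{"tx":0,"ty":0,"tz":0.02,"rx":0,"ry":0,"rz":0},{"tx":0,"ty":0,"tz":0,"rx":0,"ry":0,"rz":0}]'
python3 - <<'E'
from h import *
o=env.get_obs(); print(o['time_s'],ff(o['tool_pos']),o['tool_pos'],o['tool_rot'],o['force'],o['grip_width'])
for n in("wrist","side"):
    c=env.read_camera(n); cv2.imwrite(f"pics/{n}1.png",c["pixels"][:,:,::-1])
E
```

```text
time_s: 3.42
tool_pos: [0.4786, 0.0123, 0.1462]
tool_rot: [180.0, 0.2, -10.3]
force: [-0.6, -0.4, 0.2]
grip_width: 0.0303
3.425 [-0.1366  0.0324] [0.47861069 0.01229356 0.14615261] [179.95838348   0.19732994 -10.25210763] [-0.64789524 -0.39790411  0.24041491] 0.03032330127136326
```

View pics/wrist1.png

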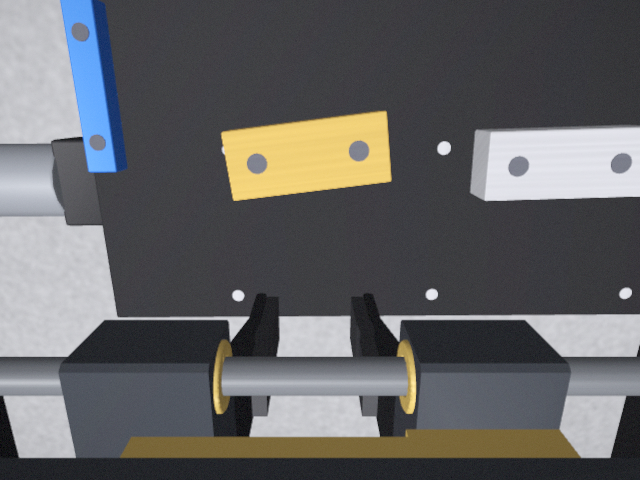

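View pics/side1.png

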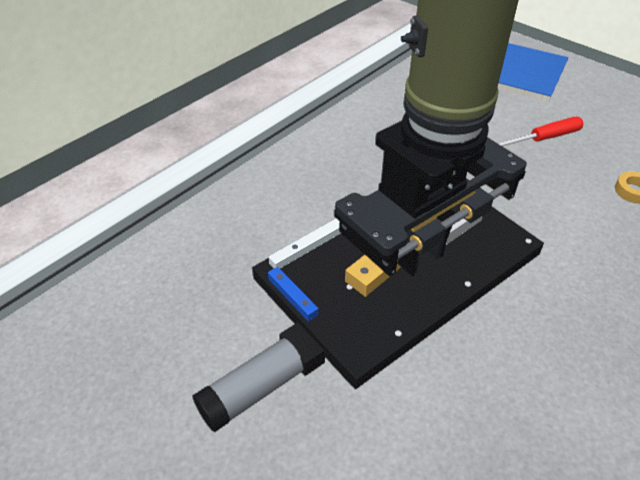

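Wrist view: brass at (305,155), jaws centred behind it at x≈315, steel clear from x=470. Next I descend.

```bash
python3 -m creep '[{"tx":0,"ty":-0.004,"tz":0.02,"rx":0,"ry":0,"rz":-0.3},{"tx":0,"ty":0,"tz":0.02,"rx":0,"ry":0,"rz":0},{"tx":0,"ty":0,"tz":0.015,"rx":0,"ry":0,"rz":0},{"tx":0,"ty":0,"tz":0.007,"rx":0,"ry":0,"rz":0},{"tx":0,"ty":0,"tz":0,"rx":0,"ry":0,"rz":0},{"tx":0,"ty":0,"tz":0,"rx":0,"ry":0,"rz":0}]'
python3 - <<'E'
from h import *
o=env.get_obs(); print(o['time_s'],ff(o['tool_pos']),o['tool_pos'],o['tool_rot'],o['force'],o['grip_width'])
E
```

```text
time_s: 4.28
tool_pos: [0.4813, 0.0172, 0.0862]
tool_rot: [180.0, -0.1, -9.9]
force: [-0.9, -1.0, -0.5]
grip_width: 0.0299
4.275 [-0.1348  0.0377] [0.48128353 0.01719021 0.08618961] [ 1.79998630e+02 -6.78691306e-02 -9.89797489e+00] [-0.91602063 -0.99656351 -0.47337214] 0.029858703398581054
```

```bash
python3 -m creep '[{"tx":0.006,"ty":0,"tz":0.002,"rx":0,"ry":0,"rz":0},{"tx":0.006,"ty":0,"tz":0,"rx":0,"ry":0,"rz":0},{"tx":0.005,"ty":0,"tz":0,"rx":0,"ry":0,"rz":0},{"tx":0.005,"ty":0,"tz":0,"rx":0,"ry":0,"rz":0},{"tx":0.005,"ty":0,"tz":0,"rx":0,"ry":0,"rz":0},{"tx":0.005,"ty":0,"tz":0,"rx":0,"ry":0,"rz":0},{"tx":0.005,"ty":0,"tz":0,"rx":0,"ry":0,"rz":0},{"tx":0.005,"ty":0,"tz":0,"rx":0,"ry":0,"rz":0},{"tx":0.005,"ty":0,"tz":0,"rx":0,"ry":0,"rz":0},{"tx":0.005,"ty":0,"tz":0,"rx":0,"ry":0,"rz":0},{"tx":0.005,"ty":0,"tz":0,"rx":0,"ry":0,"rz":0},{"tx":0.005,"ty":0,"tz":0,"rx":0,"ry":0,"rz":0},{"tx":0,"ty":0,"tz":0,"rx":0,"ry":0,"rz":0}]'
python3 - <<'E'
from h import *
o=env.get_obs(); print(o['time_s'],ff(o['tool_pos']),o['tool_pos'],o['tool_rot'],o['force'],o['grip_width'])
for n in("wrist","side"):
    c=env.read_camera(n); cv2.imwrite(f"pics/{n}2.png",c["pixels"][:,:,::-1])
E
```

```text
time_s: 5.9
tool_pos: [0.5429, 0.0062, 0.0837]
tool_rot: [-180.0, -0.1, -9.9]
force: [-0.6, 0.3, 0.3]
grip_width: 0.0302
5.9 [-0.0722  0.0375] [0.54287353 0.00624982 0.08371949] [-1.79983552e+02 -9.63301361e-02 -9.91576821e+00] [-0.62111956  0.28231147  0.2533535 ] 0.030213474663353845
```

View pics/wrist2.png

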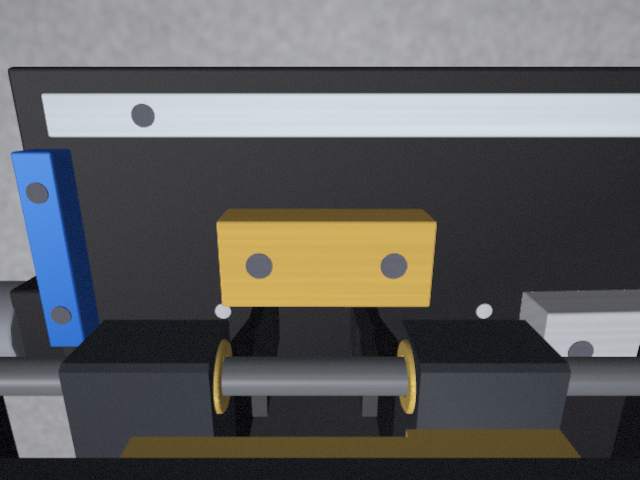

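View pics/side2.png

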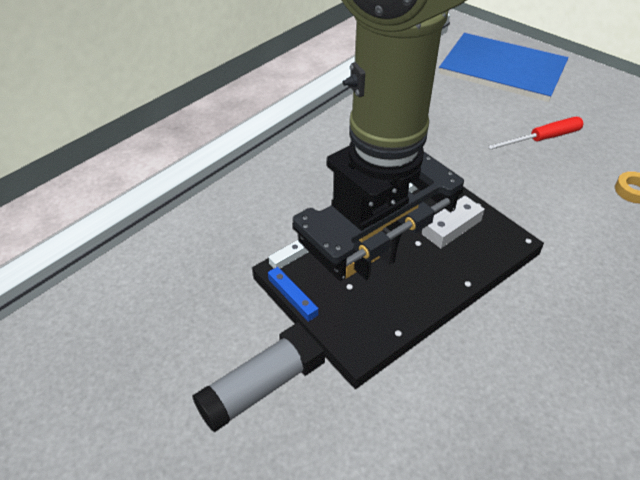

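The bar is now parallel to the fence (edges level in the wrist view, rows 210–306; fence edge at row 137). Steel is untouched.

```bash
python3 -m creep '[{"tx":0.005,"ty":0,"tz":0,"rx":0,"ry":0,"rz":0},{"tx":0.005,"ty":0,"tz":0,"rx":0,"ry":0,"rz":0},{"tx":0.005,"ty":0,"tz":0,"rx":0,"ry":0,"rz":0},{"tx":0.005,"ty":0,"tz":0,"rx":0,"ry":0,"rz":0},{"tx":0.003,"ty":0,"tz":0,"rx":0,"ry":0,"rz":0},{"tx":0.001,"ty":0,"tz":0,"rx":0,"ry":0,"rz":0},{"tx":0,"ty":0,"tz":0,"rx":0,"ry":0,"rz":0}]'
python3 - <<'E'
from h import *
o=env.get_obs(); print(o['time_s'],ff(o['tool_pos']),o['tool_pos'],o['tool_rot'],o['force'],o['grip_width'])
c=env.read_camera("wrist"); cv2.imwrite(f"pics/wrist3.png",c["pixels"][:,:,::-1])
E
```

```text
time_s: 6.88
tool_pos: [0.5652, 0.0026, 0.0836]
tool_rot: [180.0, 0.0, -9.9]
force: [-4.3, 1.8, 4.4]
grip_width: 0.03
6.875 [-0.0496  0.0378] [0.56522796 0.00262438 0.08355646] [ 1.79996806e+02  2.58561981e-02 -9.88404531e+00] [-4.343074    1.84650604  4.43412739] 0.029995513547842547
```

View pics/wrist3.png

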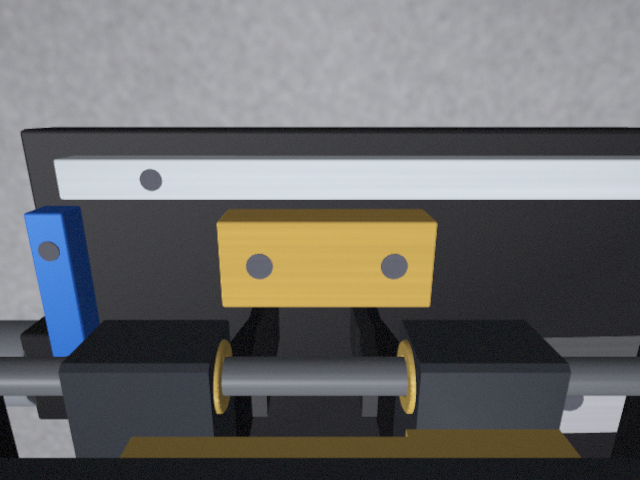

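A small gap remains (bar edge at row 210, fence at row 199). I continue in small steps.

```bash
python3 -m creep '[{"tx":0.002,"ty":0,"tz":0,"rx":0,"ry":0,"rz":0},{"tx":0.002,"ty":0,"tz":0,"rx":0,"ry":0,"rz":0},{"tx":0.001,"ty":0,"tz":0,"rx":0,"ry":0,"rz":0},{"tx":0,"ty":0,"tz":0,"rx":0,"ry":0,"rz":0}]'; python3 -m creep '[{"tx":0.001,"ty":0,"tz":0,"rx":0,"ry":0,"rz":0},{"tx":0.001,"ty":0,"tz":0,"rx":0,"ry":0,"rz":0},{"tx":0,"ty":0,"tz":0,"rx":0,"ry":0,"rz":0}]'
python3 - <<'E'
from h import *
o=env.get_obs(); print(o['time_s'],ff(o['tool_pos']),o['tool_pos'],o['tool_rot'],o['force'],o['grip_width'])
c=env.read_camera("wrist"); cv2.imwrite(f"pics/wrist4.png",c["pixels"][:,:,::-1])
E
```

```text
time_s: 7.42
tool_pos: [0.5705, 0.0015, 0.0835]
tool_rot: [180.0, -0.0, -9.9]
force: [-4.1, 0.4, 2.5]
grip_width: 0.0299
time_s: 7.8
tool_pos: [0.5715, 0.0013, 0.0835]
tool_rot: [180.0, 0.1, -9.9]
force: [-6.1, 1.2, 5.1]
grip_width: 0.0298
7.8 [-0.0432  0.0376] [0.57152507 0.00131255 0.08346322] [ 1.79969931e+02  1.09805233e-01 -9.89174130e+00] [-6.13217895  1.24667161  5.07499079] 0.029759898064238167
```

View pics/wrist4.png

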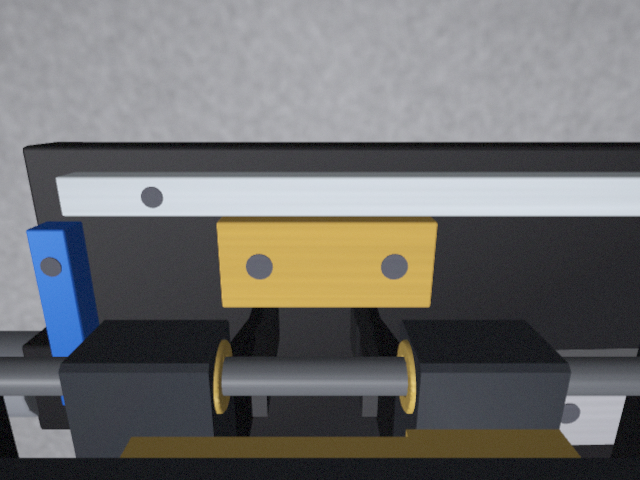

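Nearly there: bar edge and fence edge now meet at row 217, but the force is only slightly up. I press a little more.

```bash
python3 -m creep '[{"tx":0.001,"ty":0,"tz":0,"rx":0,"ry":0,"rz":0},{"tx":0.001,"ty":0,"tz":0,"rx":0,"ry":0,"rz":0},{"tx":0,"ty":0,"tz":0,"rx":0,"ry":0,"rz":0}]'; python3 -m creep '[{"tx":0.001,"ty":0,"tz":0,"rx":0,"ry":0,"rz":0},{"tx":0,"ty":0,"tz":0,"rx":0,"ry":0,"rz":0}]'
```

```text
time_s: 8.22
tool_pos: [0.5716, 0.0013, 0.0832]
tool_rot: [179.9, 0.4, -9.9]
force: [-12.5, 1.4, 8.5]
grip_width: 0.0301
time_s: 8.48
tool_pos: [0.5717, 0.0013, 0.0832]
tool_rot: [179.9, 0.5, -9.9]
force: [-14.3, 1.9, 11.5]
grip_width: 0.0304
```

The TCP stopped while the force rose to about 14 N, so the bar is pressed flat on the fence. I retreat, lift, close the jaws and re-measure.

```bash
python3 -m creep '[{"tx":-0.008,"ty":0,"tz":0,"rx":0,"ry":0,"rz":0},{"tx":-0.012,"ty":0,"tz":0,"rx":0,"ry":0,"rz":0},{"tx":0,"ty":0,"tz":-0.03,"rx":0,"ry":0,"rz":0},{"tx":0,"ty":0,"tz":-0.04,"rx":0,"ry":0,"rz":0},{"tx":0,"ty":0.04,"tz":0,"rx":0,"ry":0,"rz":0},{"tx":0,"ty":0.04,"tz":0,"rx":0,"ry":0,"rz":0},{"tx":0,"ty":0.02,"tz":0,"rx":0,"ry":0,"rz":0},{"tx":0,"ty":0,"tz":0,"rx":0,"ry":0,"rz":0}]' 0 20
python3 - <<'E'
from h import *
o=env.get_obs(); print(o['time_s'],ff(o['tool_pos']),o['tool_pos'],o['tool_rot'],o['force'],o['grip_width'])
for n in("wrist","top"):
    c=env.read_camera(n); cv2.imwrite(f"pics/{n}5.png",c["pixels"][:,:,::-1])
    for b in blob(masks(c["pixels"])["brass"],600):
        q=cv2.boxPoints(cv2.minAreaRect(b)); print(n,[ff(onz(c,p,.072)).tolist() for p in q])
E
```

```text
time_s: 9.48
tool_pos: [0.5383, -0.0966, 0.1536]
tool_rot: [179.9, -0.1, -10.1]
force: [0.3, -0.3, -0.2]
grip_width: 0.0006
9.475 [-0.0591 -0.0646] [ 0.53826795 -0.09663666  0.15362368] [ 1.79939915e+02 -8.48811099e-02 -1.01254055e+01] [ 0.34736596 -0.29405456 -0.22797769] 0.0005728700286041608
wrist [[-0.1634, 0.1067], [-0.1648, -0.1778], [-0.1864, -0.1804], [-0.1849, 0.1109]]
wrist [[0.0026, 0.072], [0.0023, -0.0142], [-0.032, -0.0117], [-0.0317, 0.0786]]
top [[-0.0362, 0.0752], [-0.0009, 0.0756], [-0.0008, 0.029], [-0.0359, 0.0289]]
```

View pics/wrist5.png

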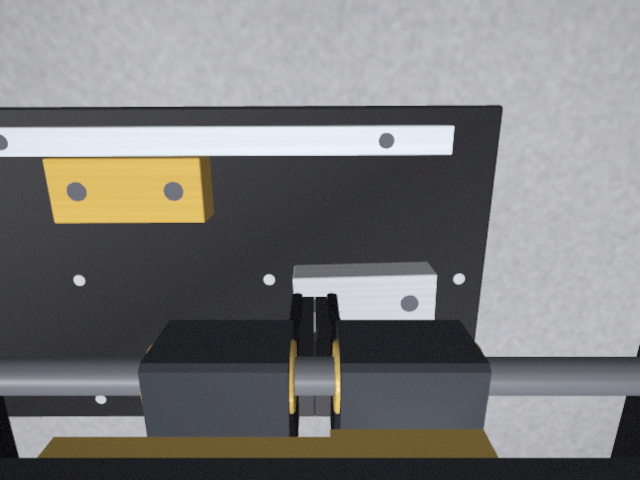

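View pics/top5.png

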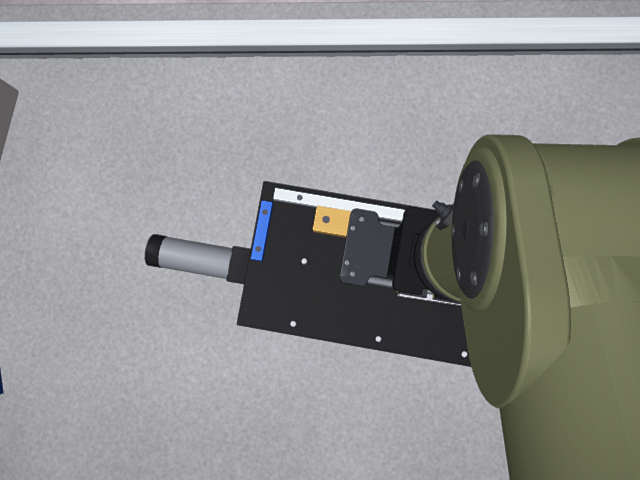

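The bar lies flat along the fence (wrist: brass (45–210, 157–222), edge touching the fence). Its front end is at fence y≈0.075 and the stop face at ≈0.134. The steel bar is visible at its old place. I go behind its rear end and lower.

```bash
python3 -m creep '[{"tx":0.019,"ty":-0.012,"tz":0,"rx":0,"ry":0,"rz":-0.2},{"tx":0.019,"ty":-0.013,"tz":0,"rx":0,"ry":0,"rz":0},{"tx":0,"ty":0,"tz":0.025,"rx":0,"ry":0,"rz":0},{"tx":0,"ty":0,"tz":0.025,"rx":0,"ry":0,"rz":0},{"tx":0,"ty":0,"tz":0.013,"rx":0,"ry":0,"rz":0},{"tx":0,"ty":0,"tz":0.005,"rx":0,"ry":0,"rz":0},{"tx":0,"ty":0,"tz":0,"rx":0,"ry":0,"rz":0},{"tx":0,"ty":0,"tz":0,"rx":0,"ry":0,"rz":0}]'
python3 - <<'E'
from h import *
o=env.get_obs(); print(o['time_s'],ff(o['tool_pos']),o['tool_pos'],o['tool_rot'],o['force'],o['grip_width'])
c=env.read_camera("wrist"); cv2.imwrite(f"pics/wrist6.png",c["pixels"][:,:,::-1])
E
```

```text
time_s: 10.58
tool_pos: [0.5808, -0.0762, 0.0865]
tool_rot: [180.0, -0.1, -9.7]
force: [0.5, -0.3, -0.4]
grip_width: 0.0003
10.575 [-0.0207 -0.0372] [ 0.58079962 -0.0761685   0.08650279] [ 1.79993802e+02 -9.85612866e-02 -9.69215942e+00] [ 0.53659023 -0.33024948 -0.37655463] 0.00028259217574560223
```

View pics/wrist6.png

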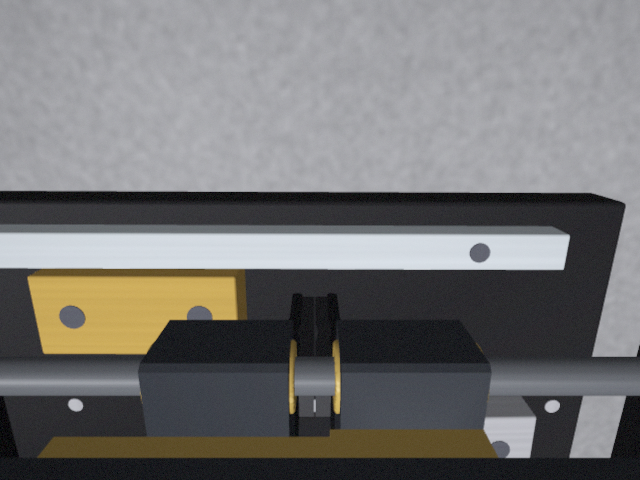

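Fingers are at (315,310), right of the bar's rear end (x≈245), with the fence clear above. I check the carriage clearance from the side.

Run:
```python
from h import *
c=env.read_camera("side"); g=cv2.resize(c["pixels"][100:340,230:550],None,fx=2.5,fy=2.5,interpolation=cv2.INTER_CUBIC); cv2.imwrite("pics/side6.png",g[:,:,::-1])
```

```text
(no output)
```

View pics/side6.png

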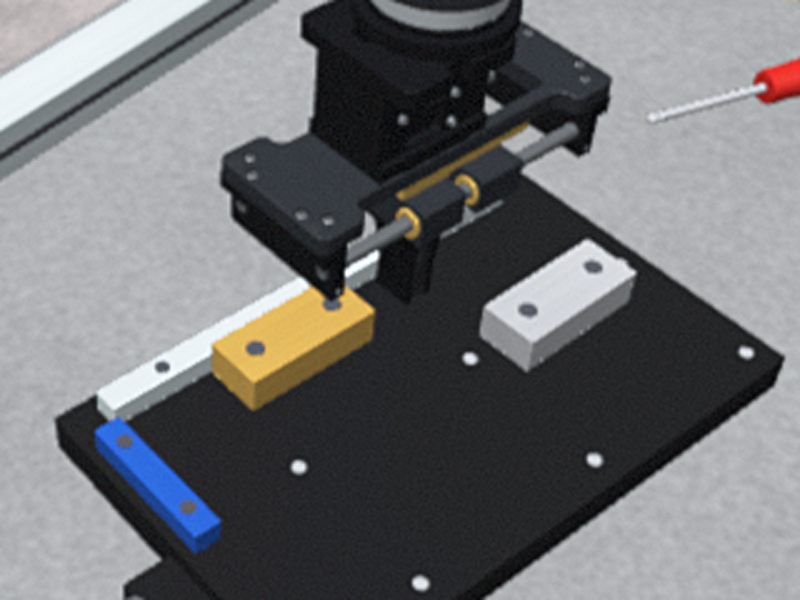

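The carriages hang well above the bars. Now I push along the fence.

```bash
python3 -m creep '[{"tx":0,"ty":-0.004,"tz":0.003,"rx":0,"ry":0,"rz":-0.2},{"tx":0,"ty":-0.004,"tz":0,"rx":0,"ry":0,"rz":0},{"tx":0,"ty":-0.004,"tz":0,"rx":0,"ry":0,"rz":0},{"tx":0,"ty":-0.004,"tz":0,"rx":0,"ry":0,"rz":0},{"tx":0,"ty":-0.004,"tz":0,"rx":0,"ry":0,"rz":0},{"tx":0,"ty":-0.004,"tz":0,"rx":0,"ry":0,"rz":0},{"tx":0,"ty":-0.004,"tz":0,"rx":0,"ry":0,"rz":0},{"tx":0,"ty":-0.004,"tz":0,"rx":0,"ry":0,"rz":0},{"tx":0,"ty":-0.004,"tz":0,"rx":0,"ry":0,"rz":0},{"tx":0,"ty":-0.004,"tz":0,"rx":0,"ry":0,"rz":0},{"tx":0,"ty":0,"tz":0,"rx":0,"ry":0,"rz":0}]'
python3 - <<'E'
from h import *
o=env.get_obs(); print(o['time_s'],ff(o['tool_pos']),o['tool_pos'],o['tool_rot'],o['force'],o['grip_width'])
c=env.read_camera("side"); g=cv2.resize(c["pixels"][100:340,230:550],None,fx=2.5,fy=2.5,interpolation=cv2.INTER_CUBIC); cv2.imwrite("pics/side7.png",g[:,:,::-1])
E
```

```text
time_s: 12.05
tool_pos: [0.5869, -0.0355, 0.0825]
tool_rot: [-179.9, -0.0, -9.4]
force: [-0.3, -0.7, 0.8]
grip_width: 0.0004
12.05 [-0.0217  0.0039] [ 0.58685912 -0.03553797  0.08252102] [-1.79937284e+02 -5.95539903e-03 -9.43857136e+00] [-0.30862575 -0.72220541  0.79560226] 0.0004161585369575408
```

View pics/side7.png

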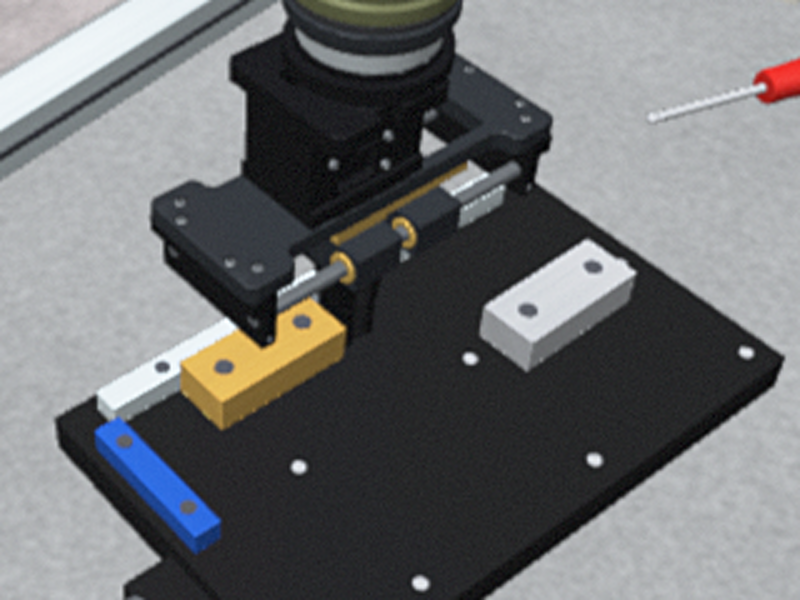

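The bar slid along the fence, still parallel (brass now at (265,365) in the crop, stop at (155,485)). I continue.

```bash
python3 -m creep '[{"tx":0,"ty":-0.004,"tz":0,"rx":0,"ry":0,"rz":0.4},{"tx":0,"ty":-0.004,"tz":0,"rx":0,"ry":0,"rz":0},{"tx":0,"ty":-0.004,"tz":0,"rx":0,"ry":0,"rz":0},{"tx":0,"ty":-0.004,"tz":0,"rx":0,"ry":0,"rz":0},{"tx":0,"ty":-0.004,"tz":0,"rx":0,"ry":0,"rz":0},{"tx":0,"ty":-0.004,"tz":0,"rx":0,"ry":0,"rz":0},{"tx":0,"ty":-0.003,"tz":0,"rx":0,"ry":0,"rz":0},{"tx":0,"ty":0,"tz":0,"rx":0,"ry":0,"rz":0}]'
python3 - <<'E'
from h import *
o=env.get_obs(); print(o['time_s'],ff(o['tool_pos']),o['tool_pos'],o['tool_rot'],o['force'],o['grip_width'])
c=env.read_camera("side"); g=cv2.resize(c["pixels"][100:340,230:550],None,fx=2.5,fy=2.5,interpolation=cv2.INTER_CUBIC); cv2.imwrite("pics/side8.png",g[:,:,::-1])
E
```

```text
time_s: 13.1
tool_pos: [0.5914, -0.0092, 0.0825]
tool_rot: [-179.9, -0.0, -9.9]
force: [-0.7, -2.1, 0.2]
grip_width: 0.0004
13.1 [-0.0218  0.0306] [ 0.59142331 -0.00920902  0.08253832] [-1.79948628e+02 -6.15431790e-03 -9.85557966e+00] [-0.71469038 -2.0827297   0.20496131] 0.00040322419485602865
```

View pics/side8.png

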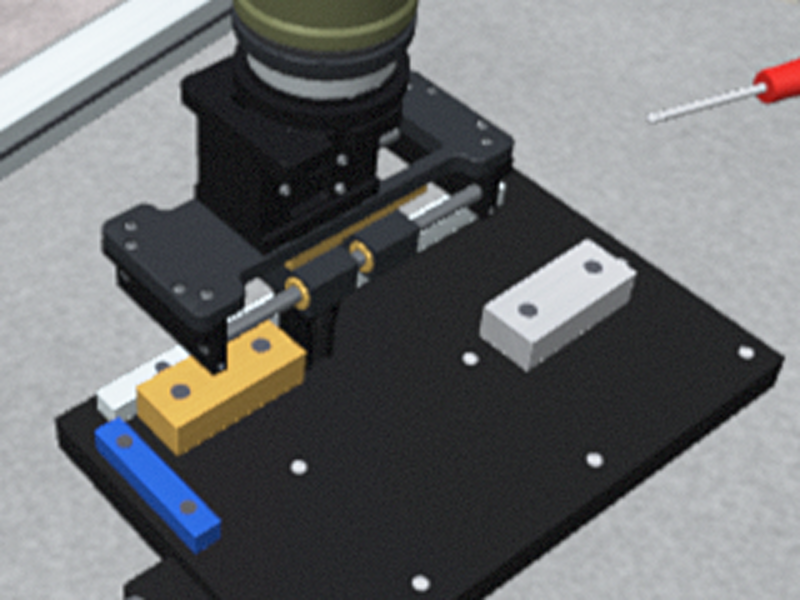

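A gap of about 10–15 mm remains between the bar end (~(180,450)) and the stop.

```bash
python3 -m creep '[{"tx":0,"ty":-0.003,"tz":0,"rx":0,"ry":0,"rz":0},{"tx":0,"ty":-0.003,"tz":0,"rx":0,"ry":0,"rz":0},{"tx":0,"ty":-0.002,"tz":0,"rx":0,"ry":0,"rz":0},{"tx":0,"ty":-0.002,"tz":0,"rx":0,"ry":0,"rz":0},{"tx":0,"ty":0,"tz":0,"rx":0,"ry":0,"rz":0}]';python3 -m creep '[{"tx":0,"ty":-0.001,"tz":0,"rx":0,"ry":0,"rz":0},{"tx":0,"ty":-0.001,"tz":0,"rx":0,"ry":0,"rz":0},{"tx":0,"ty":-0.001,"tz":0,"rx":0,"ry":0,"rz":0},{"tx":0,"ty":0,"tz":0,"rx":0,"ry":0,"rz":0}]'
python3 - <<'E'
from h import *
o=env.get_obs(); print(o['time_s'],ff(o['tool_pos']),o['tool_pos'],o['tool_rot'],o['force'],o['grip_width'])
c=env.read_camera("side"); g=cv2.resize(c["pixels"][100:340,230:550],None,fx=2.5,fy=2.5,interpolation=cv2.INTER_CUBIC); cv2.imwrite("pics/side9.png",g[:,:,::-1])
E
```

```text
time_s: 13.78
tool_pos: [0.5931, 0.0002, 0.0825]
tool_rot: [-180.0, -0.0, -9.9]
force: [-1.1, -3.0, 1.5]
grip_width: 0.0007
time_s: 14.28
tool_pos: [0.5936, 0.0029, 0.0825]
tool_rot: [-180.0, -0.0, -9.9]
force: [-0.2, -3.6, 1.8]
grip_width: 0.0005
14.275 [-0.0217  0.0429] [0.59360286 0.00287272 0.08253228] [-1.79992395e+02 -4.91410698e-03 -9.88334793e+00] [-0.1795278  -3.59596803  1.81338808] 0.000462750283012627
```

View pics/side9.png

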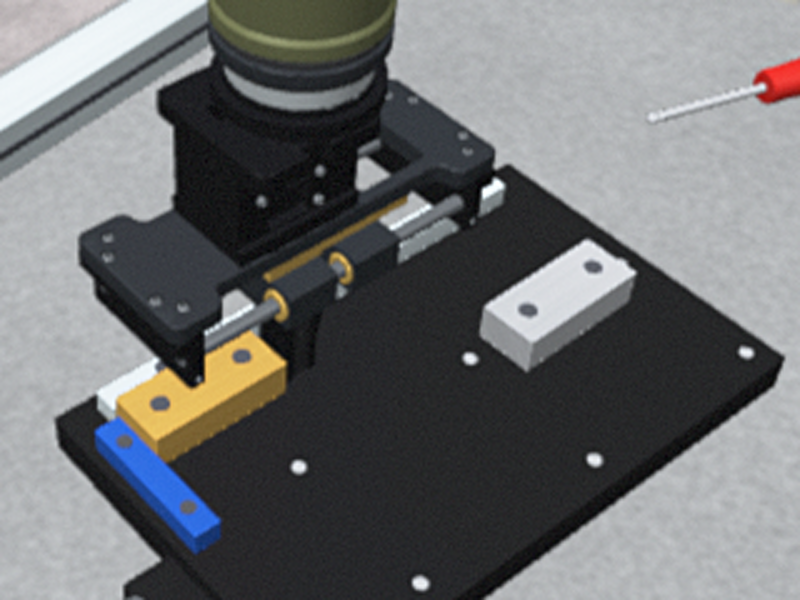

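Nearly touching the stop, with no force rise yet.

```bash
python3 -m creep '[{"tx":0,"ty":-0.001,"tz":0,"rx":0,"ry":0,"rz":0},{"tx":0,"ty":-0.001,"tz":0,"rx":0,"ry":0,"rz":0},{"tx":0,"ty":0,"tz":0,"rx":0,"ry":0,"rz":0}]';python3 -m creep '[{"tx":0,"ty":-0.001,"tz":0,"rx":0,"ry":0,"rz":0},{"tx":0,"ty":-0.001,"tz":0,"rx":0,"ry":0,"rz":0},{"tx":0,"ty":0,"tz":0,"rx":0,"ry":0,"rz":0}]'
```

```text
time_s: 14.7
tool_pos: [0.5938, 0.0038, 0.0826]
tool_rot: [179.9, 0.0, -9.9]
force: [-1.2, -5.7, 2.6]
grip_width: 0.0003
time_s: 15.08
tool_pos: [0.5938, 0.0039, 0.0826]
tool_rot: [179.8, 0.0, -10.0]
force: [-2.4, -8.8, 3.9]
grip_width: 0.0002
```

```bash
python3 -m creep '[{"tx":0,"ty":-0.001,"tz":0,"rx":0,"ry":0,"rz":0},{"tx":0,"ty":-0.001,"tz":0,"rx":0,"ry":0,"rz":0},{"tx":0,"ty":0,"tz":0,"rx":0,"ry":0,"rz":0},{"tx":0,"ty":0,"tz":0,"rx":0,"ry":0,"rz":0}]'
python3 - <<'E'
from h import *
c=env.read_camera("side"); g=cv2.resize(c["pixels"][100:340,230:550],None,fx=2.5,fy=2.5,interpolation=cv2.INTER_CUBIC); cv2.imwrite("pics/side10.png",g[:,:,::-1])
E
```

```text
time_s: 15.58
tool_pos: [0.5938, 0.0039, 0.0826]
tool_rot: [179.6, 0.1, -10.0]
force: [-4.2, -10.8, 4.7]
grip_width: 0.0004
```

View pics/side10.png

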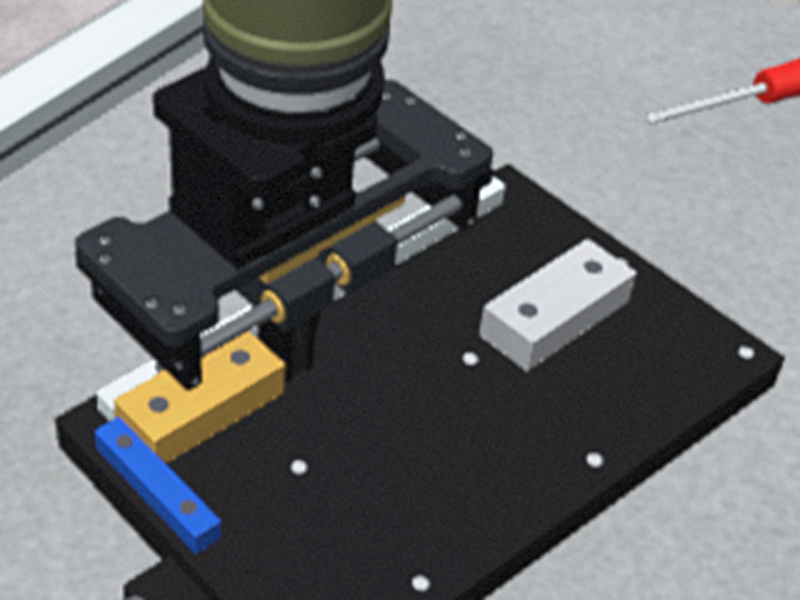

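The bar sits in the corner, the TCP is stalled and the force reaches about 11 N. I retreat and verify.

```bash
python3 -m creep '[{"tx":0,"ty":0.008,"tz":0,"rx":0,"ry":0,"rz":0},{"tx":0,"ty":0.015,"tz":0,"rx":0,"ry":0,"rz":0},{"tx":0,"ty":0,"tz":-0.03,"rx":0,"ry":0,"rz":0},{"tx":0,"ty":0,"tz":-0.04,"rx":0,"ry":0,"rz":0},{"tx":0,"ty":0.02,"tz":-0.04,"rx":0,"ry":0,"rz":0},{"tx":0,"ty":0.04,"tz":-0.02,"rx":0,"ry":0,"rz":0},{"tx":0,"ty":0.05,"tz":0,"rx":0,"ry":0,"rz":0},{"tx":0,"ty":0.05,"tz":0,"rx":0,"ry":0,"rz":0},{"tx":0,"ty":0.05,"tz":0,"rx":0,"ry":0,"rz":0},{"tx":0,"ty":0.05,"tz":0,"rx":0,"ry":0,"rz":0},{"tx":0,"ty":0.05,"tz":0,"rx":0,"ry":0,"rz":0},{"tx":0,"ty":0.05,"tz":0,"rx":0,"ry":0,"rz":0},{"tx":0,"ty":0,"tz":0,"rx":0,"ry":0,"rz":0},{"tx":0,"ty":0,"tz":0,"rx":0,"ry":0,"rz":0}]'
python3 - <<'E'
from h import *
for n in("side","top"):
    c=env.read_camera(n)
    k=c["pixels"][170:380,230:510] if n=="top" else c["pixels"][150:400,240:560]
    cv2.imwrite(f"pics/{n}11.png",cv2.resize(k,None,fx=2.5,fy=2.5,interpolation=cv2.INTER_CUBIC)[:,:,::-1])
    if n=="top":
        for b in blob(masks(c["pixels"])["brass"],600):
            r=cv2.minAreaRect(b); q=cv2.boxPoints(r); print(n,r,[ff(onz(c,p,.072)).tolist() for p in q], ff(onz(c,r[0],.072)))
E
```

```text
time_s: 17.38
tool_pos: [0.5291, -0.3677, 0.2121]
tool_rot: [-179.9, -0.0, -9.9]
force: [0.0, 1.1, -0.3]
grip_width: 0.0006
top ((299.74420166015625, 215.78347778320312), (60.7247314453125, 26.709367752075195), 9.7824068069458) [[-0.0361, 0.1339], [-0.0004, 0.1343], [-0.0006, 0.0537], [-0.0361, 0.0537]] [-0.0184  0.0938]
```

View pics/side11.png

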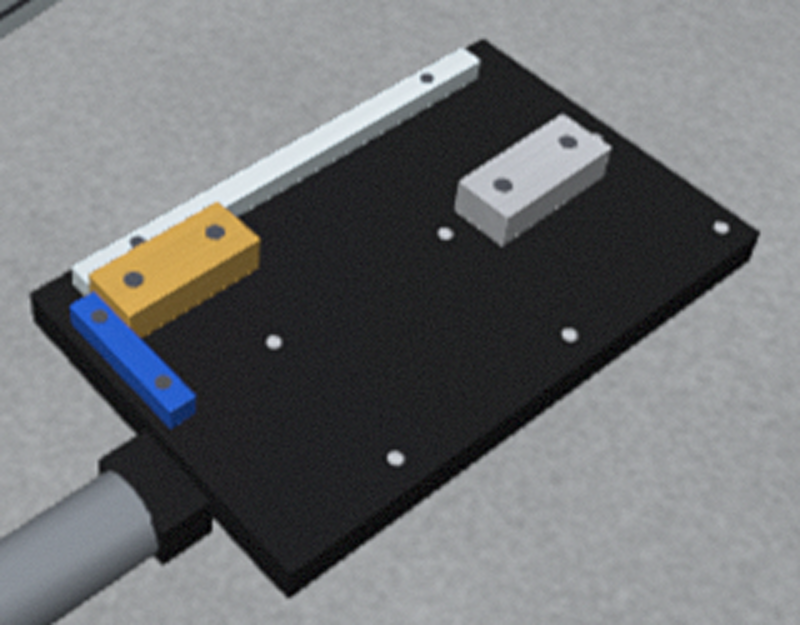

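View pics/top11.png

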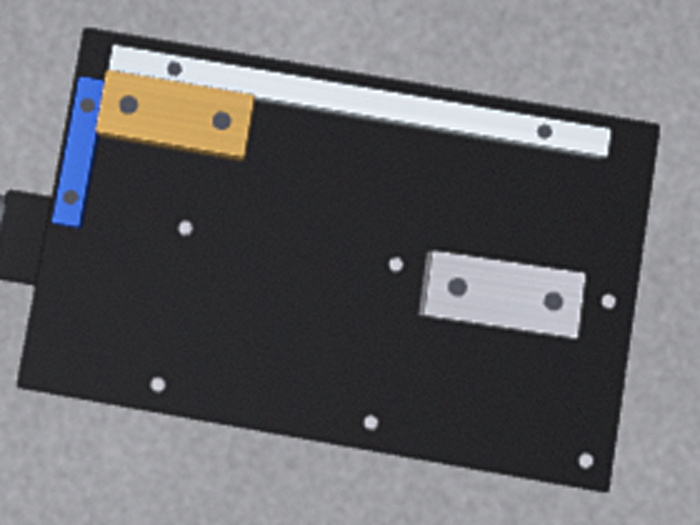

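The brass bar lies flat in the corner. Its fence-side edge is at x≈-0.0005, its end at y≈0.134 (the stop face), and its angle is within about 0.1° of the fence. The steel marks are at the same pixels as before, and the arm is clear.

```bash
python3 -c "
from cell import env
env.sign_off()"
```

```text
the job is handed in; nothing more can be done
```

The brass bar is registered in the corner, touching both the fence and the end stop, and I handed the job in at about 17.5 s of the 48 s. No verdict was reported.

- **Fence:** I pushed the long side with both fingers, jaws 30 mm apart. The tool stalled at about 14 N with the bar flat on the fence.
- **End stop:** I then pushed the rear end with closed jaws along the fence. The tool stalled at about 11 N against the stop.
- **Last checks:**
  - The top view put the bar's long side within about 1 mm of the fence face and its end within about 1 mm of the stop face. It was parallel to within about 0.1°.
  - The bar was flat, and the steel bar's marks were at unchanged pixels in both views.
  - The arm was clear, with force readings near zero.
- **Disagreement:** The heights I triangulated came out about 4 mm above the text, with the plate at 54 mm instead of 50 mm. I took this as calibration bias and kept the fingertips 7–11 mm above the text's plate height. It had no visible effect.
- **Refused call:** One early move call was refused for missing keys and moved nothing.

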